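# Release the slide block from the hold-down clamp

### The job

The slide block (plain block with a narrower tongue at one end) is held in its nest under the sprung finger of one of the two hold-down clamps. Lift that finger off its tongue and swing it well aside, take the block out and set it down flat in the low grey sheet-metal tray, the same way up and not dropped; swing the finger of the emptied clamp back to where it was, over the nest, and let it down. Leave the other clamp shut, with its L-bracket where it is.

Things in the scene. Friction and masses are not known exactly. Their poses are not given: they have to be found in the camera images.
- slide_block: dark printed slide block, 40 to 85 g: body 28 (x) x 50 (y -19 to +31) x 20 mm high, narrower tongue at its -y end (18 mm wide, y -31 to -19, z 7 to 17). Origin: underside; z up. It starts in the nest of block_clamp with the tongue under the nose, +y along the clamp's -x, its 28 mm width along the clamp's y, underside 8 mm above the bench.
- block_clamp: hold-down clamp screwed to the bench: aluminium base 135 (x -73 to +62) x 70 x 8 mm. Origin: its underside, on the bench; z up. A post at x = +45, y = 0 carries a sprung steel finger (bar 14 mm wide, z 31 to 39) reaching to -x; its nose (x -6 to +1, z 25) presses the part, two prongs (to z 19, at y +-13) hook down beside it. Holds the slide block.
- block_clamp_finger (a joint): block_clamp's finger, rad, swing of the finger about its upright post: 0 over the part, stop at 1.75; it grows as nose and knob move towards the clamp's +y, 1.57 = finger along +y. Light friction (about 1 N at the knob): it stays where it is left.
- block_clamp_lift (a joint): block_clamp's finger, m, height of the finger on its post: 0 nose on the part, -0.003 down and empty, stop at 0.022. A spring always presses it down: about 5 N at 0, 7 N at 0.012. At 0.008 or more the prongs clear the part and the finger can swing; let go, it drops to -0.003 wherever no part is under it
- block_clamp_knob (a point): point to grip on block_clamp's finger: on the axis of its upright round black knob (16 mm diameter, 39 to 74 mm above the bench), 61 mm above the bench, 33 mm from the post's axis: at x +12, y 0 in the clamp's frame at swing 0, at x +45, y +33 at swing 1.57. Best turned with the finger as it swings; fingertips above the bar (39 mm). The point rises and turns with the finger.
- nest (a point): the block's seat in block_clamp: where its origin lies when seated (x -30, y 0, z 8 mm in the clamp's frame). Four steel lips round the seat, 4 mm high (top 12 mm above the bench), 1.5 to 2 mm clear of the block, which lifts straight out once the finger is aside.
- steel_tray: shallow grey sheet-metal tray fixed to the bench, outside 140 (x) x 100 (y) x 20 mm high, walls and floor 4 mm, empty. Origin: centre of its underside; inner floor 4 mm above it; z up.
- bracket_clamp: hold-down clamp screwed to the bench: aluminium base 135 (x -73 to +62) x 70 x 8 mm. Origin: its underside, on the bench; z up. A post at x = +45, y = 0 carries a sprung steel finger (bar 14 mm wide, z 31 to 39) reaching to -x; its nose (x -6 to +1, z 25) presses the part, two prongs (to z 19, at y +-13) hook down beside it. Holds the L-bracket: leave it.
- bracket_clamp_finger (a joint): bracket_clamp's finger (leave it), rad, swing of the finger about its upright post: 0 over the part, stop at 1.75; it grows as nose and knob move towards the clamp's +y, 1.57 = finger along +y. Light friction (about 1 N at the knob): it stays where it is left.
- bracket_clamp_lift (a joint): bracket_clamp's finger (leave it), m, height of the finger on its post: 0 nose on the part, -0.003 down and empty, stop at 0.022. A spring always presses it down: about 5 N at 0, 7 N at 0.012. At 0.008 or more the prongs clear the part and the finger can swing; leave it down
- bracket: small dark printed L-bracket in bracket_clamp (leave it): foot 25 (x) x 42 (y) x 3 mm, upright leg 30 mm high at its +y end. Origin: underside of the foot, z up. A spare of the same shape lies loose elsewhere on the bench.
Not all that is in view belongs to the job. What is shaped like the block_clamp but pink is not meant.

How it is judged:
By the outcome, as a careful person would: the job done as asked, in the order asked, and still so for the second after the job is handed in, with the robot touching nothing.
It also fails if it takes over 72 s, if anything falls off the work surface, if the arm or the gripper's body presses on something with over 40 N, if the wrist force passes 120 N, or if a joint passes its speed limit or range.

### The arm

A 7-joint arm with a two-finger parallel gripper is mounted at the origin on a cart in front of the work surface, level with it; the furniture and walls round the work are solid. World frame = base frame: x ahead of the robot, y to its left, z up, the work surface at z = 0. Lengths are in m, angles in rad, forces in N, time in s.
With the tool pointing down it reaches from about 0.425 to 0.95 m from the base axis. Payload 4.7 kg.
Tool frame: the origin (TCP) lies midway between the tips of the shut fingers; the grasp point (between the pads) lies 19 mm behind it; z points along the fingers, y is the line along which they close (so a half turn about z gives the same grasp; the last joint's range is limited). The gripper opens to 87 mm and grips with 3 to 60 N. Pads are 19 mm wide; open, the fingers measure 117 mm over their backs; the gripper's body (75 mm by 190 mm) begins 51 mm behind the grasp point.
Start: joints at [1.188, 0.469, -0.049, 1.532, 0.024, 1.141, -0.082], TCP at [0.234, -0.633, 0.223] pointing down, gripper open.
Joint ranges: [-2.59, 2.59], [-0.33, 1.99], [-1.39, 1.29], [0.1, 2.45], [-1.04, 4.18], [0.21, 1.99], [-2.66, 2.66]. Speed limits (rad/s): [2.57, 2.57, 3.14, 3.14, 3.14, 3.14, 3.14].

### API

Orientations are given as a 3x3 rotation matrix whose columns are the frame's x, y, z axes.
In Python, from station import observe, get_image, camera_params, close_job, search_frame, cut_out gives the robot as it stands.
- The arm moves only by the shell command python3 -m jog 'ROWS' [FORCE]. ROWS is JSON, a list of rows, each a list of 7 numbers: the closure, from -1 (fully open) to 1 (shut), so that 0 is half open, then the shift along the world's x, y, z in mm, then the turn, a rotation vector about the world's x, y, z in units of 8 degrees (1.0 is 8 degrees). In form: [[hand, tx, ty, tz, rx, ry, rz], ...]. A call has 1 to 20 rows; each row is the pose to reach, as a shift and turn from the pose commanded when the call began; what a row does not reach only later rows make up. A row lasts 1/10 s, in which the tool goes at most 50 mm and 8.59 degrees, less where a joint would pass 70% of its speed; a pose out of reach is approached as far as the arm can. A call with a gripper value outside its range is refused whole. The fingers move at their own pace and stop on an object; FORCE is the grip in N (left out, the last holds). Time passes only in rows, so rows that repeat a pose let the fingers close. It gives the time, the measured TCP pose, the force, the opening and the grip force at its end, in the units of the state.
- observe(): the state, without advancing time (a new reading comes with each control period).
- get_image(name): name is "scene" or "top" or "wrist"; returns (picture, depth): 400x640x3 uint8, red, green, blue; 400x640 float32, m along the optical axis (not along the pixel's ray), 0 where there is no reading.
- camera_params(name): a dict with "fx", "fy", "cx", "cy" (pixels), "R" (3x3) and "t" (3): a world point X has camera coordinates R X + t; the wrist camera has in their place "mount" (4x4, takes a point from camera to tool coordinates, whose origin is the TCP and whose axes are the flange's). Camera axes: x right, y down, z forward; pixel columns grow to the right and rows downward; lengths in m; the calibration is good to about 2 mm. A picture is of the moment at which its call begins: read the wrist's pose just before it. camera_params takes no time and is no camera call.
- close_job(): hands the job in; it is judged then, once.
Trained networks look in the newest picture that a camera, given by its name, has taken for a name from the list of things; names that differ only in an ending like _2 or _b are one class to them, and where a whole thing is asked for, a point or a joint stands for the part that bears it (a point fixed in the world has none). Each returns a list of dicts, best first, with "score" (0 to 1); they miss things now and then, are a little off and sometimes report something else, mostly with a low value. They report only what shows in the picture. A call takes as long as a camera call. They do not tell look-alikes from the thing itself.
- search_frame(name, camera): "point" ([x, y, z] in m, in the coordinates of the camera as it stood for that picture, good to about 4 mm: the middle of the surface that is visible of it).
- cut_out(name, camera): "mask" (400x640 bool, what is visible of it).
The state is a dict: "time_s": time; "joint_positions": joint angles; "dq": joint speeds; "effort": joint torques, N m; "ee_pos": TCP position; "ee_rot": TCP orientation; "wrist_force": force on the tool from outside, world axes, zero at the start; "moment": the same for the moment, N m; "opening": opening from 0.0 (shut) to 1.0 (fully open); "gripper_force": force on a finger pad.
Only numpy, scipy, OpenCV 4.12 (cv2) and the standard library are available. Lean on these libraries where they do the work, as an engineer would, in place of code of your own. Each camera call takes 0.05 s, during which the arm holds its last target. There are 200 camera calls.

## Working session

There is one attempt and no reset: what is moved stays moved. The work goes in short steps, Python scripts to look and compute and a shell command to move; the robot and the scene stay as the last step left them, time stands still between calls to the robot, and variables do not carry over. Pictures are saved under pics/ and viewed, at most 10 in all, crops included, and the job is handed in when it is done.

```bash
mkdir -p pics
cat > h.py <<'E'
import numpy as np, cv2
from station import *
def save(n,cam,im): cv2.imwrite(f'pics/{n}.png',im[:,:,::-1])
def w(cam,p):
    c=camera_params(cam); return np.array(c['R']).T@(np.array(p)-np.array(c['t']))
def cloud(cam,d):
    c=camera_params(cam); v,u=np.mgrid[0:400,0:640]
    P=np.stack([(u-c['cx'])/c['fx']*d,(v-c['cy'])/c['fy']*d,d],-1)
    return (P-np.array(c['t']))@np.array(c['R'])
E
python3 - <<'E'
from h import *
np.set_printoptions(precision=4,suppress=True)
for cam in ['scene','top']:
    im,d=get_image(cam); save(cam,cam,im); np.savez(f'{cam}.npz',im=im,d=d,P=cloud(cam,d))
    for n in ['slide_block','block_clamp','block_clamp_knob','steel_tray','bracket','bracket_clamp']:
        for r in search_frame(n,cam): 
            print(cam,n,round(r['score'],2),w(cam,r['point']))
s=observe(); print(s['time_s'],s['ee_pos'],s['ee_rot'],s['opening'])
E
```

```text
scene slide_block 0.51 [ 0.4509 -0.0758  0.0279]
scene block_clamp 0.6 [ 0.458  -0.023   0.0075]
scene block_clamp_knob 0.6 [ 0.4647 -0.0277  0.039 ]
scene steel_tray 0.66 [ 0.4687 -0.3534  0.0022]
scene bracket_clamp 0.93 [0.5213 0.1535 0.0067]
scene bracket_clamp 0.34 [ 0.462  -0.0225  0.0067]
scene bracket_clamp 0.29 [ 0.4523 -0.0777  0.0291]
top slide_block 0.68 [ 0.459  -0.0855  0.0311]
top block_clamp 0.93 [ 0.5321 -0.5528  0.0113]
top block_clamp 0.92 [ 0.468  -0.0448  0.0099]
top block_clamp 0.16 [0.5321 0.1544 0.0441]
top steel_tray 0.67 [ 0.4761 -0.3601  0.0045]
top bracket 0.43 [0.5201 0.1202 0.0169]
top bracket_clamp 0.75 [0.5211 0.1391 0.0098]
0.7 [ 0.2339 -0.6332  0.2226] [[ 0.938   0.3465  0.0001]
 [ 0.3465 -0.938  -0.0001]
 [ 0.      0.0001 -1.    ]] 0.9977428439126437
```

View pics/top.png

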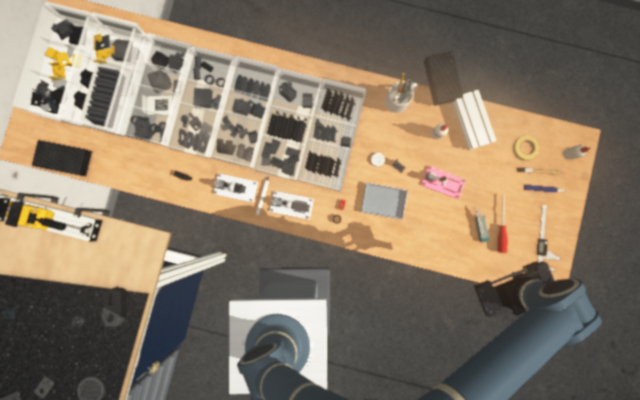

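View pics/scene.png

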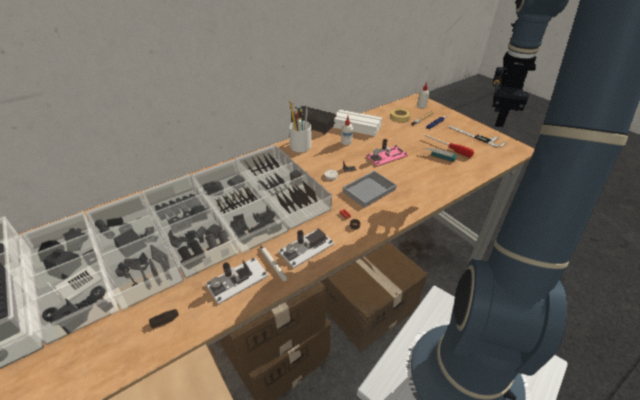

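The block clamp (silver) is at about (290,205) in the top view and (305,247) in the scene view. The bracket clamp is at (235,187), the tray at (383,200), and the pink decoy at (442,180). A beige divider stands at (263,195), between the two silver clamps. Next I'll move the wrist camera over the block clamp.

```bash
python3 - <<'E'
from h import *
np.set_printoptions(precision=3,suppress=True)
print(camera_params('wrist'))
P=np.load('top.npz')['P']
for n,u,v in [('box',350,130),('boxnear',335,180),('div',263,195),('div2',260,208),('bench',330,230)]: print(n,P[v,u])
E
python3 -m jog '[[-1,0,0,40,0,0,0],[-1,20,50,80,0,0,0],[-1,40,95,80,0,0,0],[-1,58,140,80,0,0,0],[-1,76,185,80,0,0,0],[-1,94,230,80,0,0,0],[-1,112,275,80,0,0,0],[-1,130,320,80,0,0,0],[-1,148,365,80,0,0,0],[-1,166,410,80,0,0,0],[-1,184,455,80,0,0,0],[-1,202,500,80,0,0,0],[-1,226,545,80,0,0,0],[-1,226,580,80,0,0,0],[-1,226,580,80,0,0,0],[-1,226,580,80,0,0,0],[-1,226,580,80,0,0,0],[-1,226,580,80,0,0,0]]'
python3 - <<'E'
from h import *
np.set_printoptions(precision=4,suppress=True)
s=observe(); print(s['time_s'],s['ee_pos'],s['ee_rot'])
im,d=get_image('wrist'); save('wr1','wrist',im)
np.savez('wr1.npz',im=im,d=d,p=s['ee_pos'],R=s['ee_rot'])
for n in ['slide_block','block_clamp','block_clamp_knob','steel_tray']:
    for r in search_frame(n,'wrist'):
        m=np.array(camera_params('wrist')['mount']); q=m[:3,:3]@r['point']+m[:3,3]
        print(n,round(r['score'],2),np.array(s['ee_pos'])+np.array(s['ee_rot'])@q)
E
```

```text
{'fx': 359.96537895344466, 'fy': 359.96537895344466, 'cx': 317.5465670205485, 'cy': 208.40861680750177, 'mount': array([[-0.   , -0.953, -0.303,  0.084],
       [ 1.   , -0.   ,  0.   ,  0.001],
       [-0.001, -0.303,  0.953, -0.162],
       [ 0.   ,  0.   ,  0.   ,  1.   ]])}
box [ 0.714 -0.25  -0.001]
boxnear [ 0.544 -0.197  0.003]
div [0.495 0.043 0.016]
div2 [0.453 0.054 0.011]
bench [ 0.377 -0.178  0.002]
time_s: 2.5
ee_pos: [0.4597, -0.0548, 0.3025]
ee_rot: [[0.939, 0.344, -0.0], [0.344, -0.939, -0.0], [-0.0, 0.0, -1.0]]
wrist_force: [-0.5, 0.3, 0.5]
opening: 0.997
gripper_force: 0.0
2.5 [ 0.4597 -0.0548  0.3025] [[ 0.9391  0.3435 -0.0001]
 [ 0.3435 -0.9391 -0.0004]
 [-0.0002  0.0004 -1.    ]]
block_clamp 0.95 [ 0.4725 -0.0366  0.0096]
block_clamp_knob 0.71 [ 0.4736 -0.0243  0.0401]
steel_tray 0.98 [ 0.4756 -0.3619  0.0048]
steel_tray 0.16 [0.5273 0.1412 0.0052]
```

View pics/wr1.png

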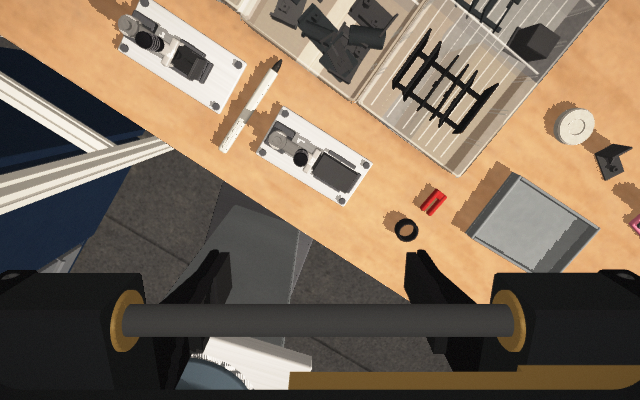

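The wrist picture shows the block clamp: base plate around (315,158), post at (280,135), knob at (300,158), block at (337,172). The tray is at (535,225). I'll fit the base plate and tray from the depth image.

```bash
cat >> h.py <<'E'
def wcloud(d,p,R):
    c=camera_params('wrist'); v,u=np.mgrid[0:400,0:640]; m=np.array(c['mount'])
    P=np.stack([(u-c['cx'])/c['fx']*d,(v-c['cy'])/c['fy']*d,d],-1)
    P=P@m[:3,:3].T+m[:3,3]
    return P@np.array(R).T+np.array(p)
def grab(n):
    s=observe(); im,d=get_image('wrist'); save(n,'wrist',im)
    P=wcloud(d,s['ee_pos'],s['ee_rot']); np.savez(n+'.npz',im=im,d=d,P=P); return im,d,P
E
python3 - <<'E'
from h import *
np.set_printoptions(precision=4,suppress=True)
f=np.load('wr1.npz'); P=wcloud(f['d'],f['p'],f['R']); x,y,z=P[...,0],P[...,1],P[...,2]; d=f['d']>0
def rect(m):
    r=cv2.minAreaRect((P[m][:,:2]*1000).astype(np.float32)); return r
reg=d&(abs(x-.47)<.09)&(abs(y+.04)<.1)
def big(m):
    n,l,st,c=cv2.connectedComponentsWithStats(m.astype(np.uint8)); return l==1+np.argmax(st[1:,4])
print('bench z',np.median(z[150:230,440:460]))
m=big(reg&(z>.005)&(z<.085)&(y<.03)); print('clamp',m.sum(),rect(m))
m=big(reg&(z>.005)&(z<.011)&(y<.03)); print('plate',m.sum(),rect(m),np.median(z[m]))
for lo,hi in [(.022,.0305),(.034,.048),(.066,.085)]:
    m=reg&(z>lo)&(z<hi); n,l,st,c=cv2.connectedComponentsWithStats(m.astype(np.uint8))
    for i in range(1,n):
        if st[i,4]>12: print(lo,st[i,4],np.median(P[l==i],axis=0),rect(l==i))
m=big(d&(z>.013)&(z<.024)&(abs(x-.475)<.1)&(abs(y+.36)<.12)); print('tray',m.sum(),rect(m),np.median(z[m]))
m=d&(x>.4)&(x<.58)&(y>.0)&(y<.09)&(z>.012); print('div',rect(m),z[m].max())
m=d&(x>.5)&(y<.05)&(y>-.25)&(z>.012); print('organizer zmax',np.percentile(z[m],99), 'minx', x[m].min())
c=cut_out
from station import cut_out
for n in ['block_clamp','steel_tray','slide_block']:
    for r in cut_out(n,'wrist')[:1]:
        mm=r['mask']&d; print(n,r['score'],rect(mm))
E
```

```text
bench z 0.0002235841410813122
clamp 5712 ((463.6342468261719, -49.558929443359375), (135.06161499023438, 70.02330017089844), 77.96060943603516)
plate 3266 ((463.6342468261719, -49.558929443359375), (135.06161499023438, 70.02330017089844), 77.96060943603516) 0.007565292358995224
0.022 952 [ 0.4584 -0.0768  0.0284] ((457.8346252441406, -76.91764068603516), (53.12092208862305, 28.248727798461914), 78.22796630859375)
0.034 23 [ 0.5295 -0.127   0.0418] ((529.558837890625, -127.46434020996094), (23.014142990112305, 1.3768794536590576), 74.94581604003906)
0.034 641 [ 0.4721 -0.0143  0.0385] ((470.6980285644531, -19.9268798828125), (61.708839416503906, 31.297208786010742), 76.74822998046875)
0.066 176 [ 0.4682 -0.0322  0.0722] ((467.6545715332031, -32.12497329711914), (14.99539566040039, 15.506458282470703), 62.05782699584961)
tray 1342 ((472.8281555175781, -358.0670166015625), (141.8209228515625, 99.94961547851562), 79.08294677734375) 0.018954887891514033
div ((506.3437194824219, 43.44392395019531), (147.34901428222656, 86.68377685546875), 0.16743269562721252) 0.408128015968716
organizer zmax 0.40665858972585833 minx 0.5000002879165345
block_clamp 0.84 ((462.6271057128906, -50.22522735595703), (138.4404754638672, 72.02081298828125), 77.96442413330078)
steel_tray 0.96 ((471.15093994140625, -357.49456787109375), (142.03807067871094, 102.44022369384766), 78.8387680053711)
slide_block 0.92 ((455.6719970703125, -76.8270492553711), (52.98310852050781, 32.50126266479492), 77.88384246826172)
```

```bash
python3 - <<'E'
import numpy as np
for f in ['scene','top']:
    a=np.load(f+'.npz'); P=a['P']; m=(a['d']>0)&(P[...,0]>.5)&(P[...,0]<.62)&(P[...,1]>-.24)&(P[...,1]<.0)
    print(f,np.percentile(P[m][:,2],[50,90,98,100]))
    m=(a['d']>0)&(P[...,0]>.42)&(P[...,0]<.52)&(P[...,1]>.025)&(P[...,1]<.065); print(np.percentile(P[m][:,2],[50,90,100]))
E
python3 -m jog '[[-1,7,22,-20,0,0,1],[-1,7,22,-50,0,0,2],[-1,7,22,-90,0,0,3],[-1,7,22,-130,0,0,4],[-1,7,22,-160,0,0,5],[-1,7,22,-180,0,0,6],[-1,7,22,-180,0,0,7.25],[-1,7,22,-180,0,0,7.25],[-1,7,22,-180,0,0,7.25],[-1,7,22,-180,0,0,7.25]]'
python3 - <<'E'
from h import *
np.set_printoptions(precision=4,suppress=True)
s=observe(); print(s['time_s'],s['ee_pos'],s['joint_positions'])
im,d,P=grab('wr2'); m=(d>0)&(abs(P[...,0]-.467)<.02)&(abs(P[...,1]+.032)<.02)&(P[...,2]>.066)&(P[...,2]<.09)
print(m.sum(),P[m].mean(0),(P[m].max(0)+P[m].min(0))/2)
E
```

```text
scene [0.02251379 0.05429572 0.06145984 0.0677621 ]
[-0.34513859  0.00153504  0.01572612]
top [0.00588282 0.05593698 0.06447221 0.07180358]
[0.0022675  0.01402416 0.01961638]
time_s: 3.9
ee_pos: [0.4675, -0.0313, 0.1231]
ee_rot: [[0.206, 0.979, 0.001], [0.979, -0.206, -0.0], [0.0, 0.001, -1.0]]
wrist_force: [-0.0, -0.6, 0.7]
opening: 0.997
gripper_force: 0.0
3.9 [ 0.4675 -0.0313  0.1231] [ 0.5108  0.3239 -0.6325  2.0859  0.264   0.8074 -0.488 ]
525 [ 0.4678 -0.0308  0.0716] [ 0.4675 -0.0318  0.0703]
```

View pics/wr2.png

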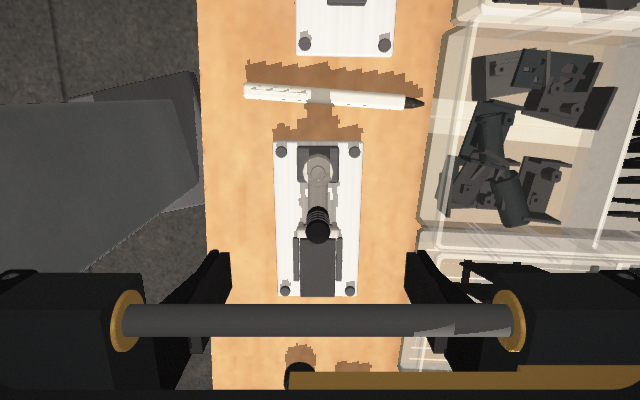

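The view is aligned: knob at (318,225), bar and post above it at (318,170), block below it at (320,265), organizer edge from column 420. I'll part-close the gripper, descend and grip the knob.

```bash
python3 -m jog '[[-0.4,0,-1,0,0,0,0],[-0.4,0,-1,-25,0,0,0],[-0.4,0,-1,-50,0,0,0],[-0.4,0,-1,-70,0,0,0],[-0.4,0,-1,-79,0,0,0],[-0.4,0,-1,-79,0,0,0],[-0.4,0,-1,-79,0,0,0],[1,0,-1,-79,0,0,0],[1,0,-1,-79,0,0,0],[1,0,-1,-79,0,0,0],[1,0,-1,-79,0,0,0],[1,0,-1,-79,0,0,0],[1,0,-1,-79,0,0,0],[1,0,-1,-79,0,0,0],[1,0,-1,-79,0,0,0]]' 40
```

```text
time_s: 5.45
ee_pos: [0.4672, -0.0323, 0.0436]
ee_rot: [[0.203, 0.979, 0.001], [0.979, -0.203, 0.0], [0.0, 0.001, -1.0]]
wrist_force: [0.8, -0.2, -0.2]
opening: 0.169
gripper_force: 40.0
```

```bash
python3 -m jog '[[1,0,0,5,0,0,0],[1,0,0,10,0,0,0],[1,0,0,14,0,0,0],[1,0,0,14,0,0,0],[1,0,0,14,0,0,0],[1,0,0,14,0,0,0]]' 50 && python3 -m jog '[[1,-4.4,1.3,0,0,0,-1],[1,-8.6,3.1,0,0,0,-2],[1,-12.5,5.6,0,0,0,-3],[1,-16.1,8.5,0,0,0,-4],[1,-19.1,12,0,0,0,-5],[1,-21.7,15.8,0,0,0,-6],[1,-23.7,19.9,0,0,0,-7],[1,-25.2,24.3,0,0,0,-8],[1,-25.9,28.8,0,0,0,-9],[1,-26.1,33.4,0,0,0,-10],[1,-26.1,33.4,0,0,0,-10],[1,-26.1,33.4,0,0,0,-10]]'
```

```text
time_s: 6.05
ee_pos: [0.467, -0.0323, 0.0575]
ee_rot: [[0.203, 0.979, 0.0], [0.979, -0.203, 0.0], [0.0, 0.0, -1.0]]
wrist_force: [2.0, -1.2, -5.7]
opening: 0.168
gripper_force: 50.0
time_s: 7.25
ee_pos: [0.4404, 0.0018, 0.0574]
ee_rot: [[1.0, -0.026, -0.001], [-0.026, -1.0, 0.0], [-0.001, -0.0, -1.0]]
wrist_force: [1.3, 1.3, -6.5]
opening: 0.171
gripper_force: 50.0
```

```bash
python3 -m jog '[[1,0,0,-6,0,0,0],[1,0,0,-12,0,0,0],[1,0,0,-16,0,0,0],[1,0,0,-16,0,0,0],[-0.4,0,0,-16,0,0,0],[-0.4,0,0,-16,0,0,0],[-0.4,0,0,-16,0,0,0],[-0.4,0,0,-16,0,0,0],[-0.4,0,0,20,0,0,0],[-0.4,0,0,60,0,0,0],[-0.4,0,-30,80,0,0,2],[-0.4,10,-60,80,0,0,4],[-0.4,16,-81,80,0,0,6],[-0.4,16,-81,80,0,0,8],[-0.4,16,-81,80,0,0,10],[-0.4,16,-81,80,0,0,10],[-0.4,16,-81,80,0,0,10],[-0.4,16,-81,80,0,0,10]]'
python3 - <<'E'
from h import *
np.set_printoptions(precision=4,suppress=True)
im,d,P=grab('wr3'); z=P[...,2]
b=(d>0)&(abs(P[...,0]-.46)<.08)&(abs(P[...,1]+.05)<.11)
for lo,hi in [(.022,.0305),(.06,.085)]:
    m=b&(z>lo)&(z<hi)
    n,l,st,c=cv2.connectedComponentsWithStats(m.astype(np.uint8))
    for i in range(1,n):
        if st[i,4]>40: print(lo,st[i,4],P[l==i].mean(0),cv2.minAreaRect((P[l==i][:,:2]*1000).astype(np.float32)))
E
```

```text
time_s: 9.05
ee_pos: [0.4567, -0.0801, 0.1376]
ee_rot: [[0.391, 0.921, 0.0], [0.921, -0.391, -0.0], [-0.0, 0.0, -1.0]]
wrist_force: [0.0, 0.7, 0.2]
opening: 0.7
gripper_force: 0.0
0.022 2540 [ 0.4587 -0.0738  0.0272] ((458.6800842285156, -73.19065856933594), (62.238525390625, 28.011568069458008), 77.97274780273438)
0.022 274 [ 0.5304 -0.1263  0.026 ] ((530.1171264648438, -125.26898193359375), (71.25545501708984, 2.1665353775024414), 75.1023178100586)
0.06 586 [0.4425 0.0008 0.0695] ((441.7894287109375, 0.6668176651000977), (15.922103881835938, 15.685084342956543), 28.243518829345703)
```

View pics/wr3.png

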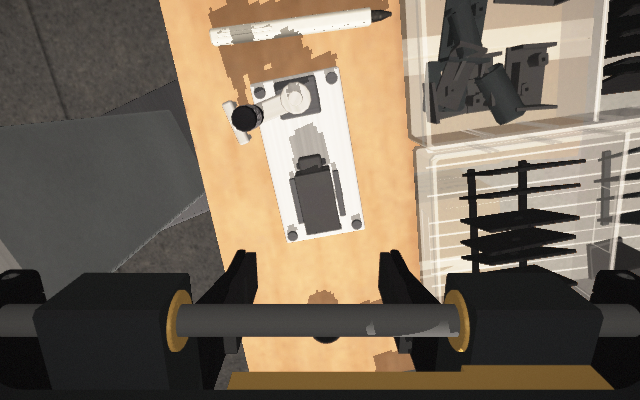

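The finger is parked aside: knob at (247,118), nose at (238,125). The block is uncovered at (318,195), fitting 62×28 mm at yaw 78°. I'll finish the turn, descend and grip.

```bash
python3 -m jog '[[-0.4,0.6,0.5,0,0,0,0.7],[-0.4,0.6,0.5,-20,0,0,1.4],[-0.4,0.6,0.5,-60,0,0,1.4],[-0.4,0.6,0.5,-95,0,0,1.4],[-0.4,0.6,0.5,-115,0,0,1.4],[-0.4,0.6,0.5,-123.5,0,0,1.4],[-0.4,0.6,0.5,-123.5,0,0,1.4],[-0.4,0.6,0.5,-123.5,0,0,1.4],[1,0.6,0.5,-123.5,0,0,1.4],[1,0.6,0.5,-123.5,0,0,1.4],[1,0.6,0.5,-123.5,0,0,1.4],[1,0.6,0.5,-123.5,0,0,1.4],[1,0.6,0.5,-123.5,0,0,1.4],[1,0.6,0.5,-123.5,0,0,1.4]]' 25
```

```text
time_s: 10.5
ee_pos: [0.4575, -0.0794, 0.0142]
ee_rot: [[0.21, 0.978, 0.0], [0.978, -0.21, -0.0], [-0.0, 0.0, -1.0]]
wrist_force: [-1.1, 0.0, 1.9]
opening: 0.318
gripper_force: 25.0
```

```bash
python3 -m jog '[[1,0,0,3,0,0,0],[1,0,0,10,0,0,0],[1,0,0,25,0,0,0],[1,0,0,45,0,0,0],[1,0,0,65,0,0,0],[1,0,0,80,0,0,0],[1,0,-10,80,0,0,0],[1,2,-30,80,0,0,0],[1,4,-60,80,0,0,0],[1,6,-90,80,0,0,0],[1,8,-120,80,0,0,0],[1,10,-150,80,0,0,0],[1,11,-180,80,0,0,0],[1,12,-210,80,0,0,0],[1,14,-240,80,0,0,0],[1,15,-265,80,0,0,0],[1,15,-280,80,0,0,0],[1,15,-283,80,0,0,0],[1,15,-283,80,0,0,0],[1,15,-283,80,0,0,0]]'
python3 - <<'E'
from h import *
np.set_printoptions(precision=4,suppress=True)
im,d,P=grab('wr4'); 
for r in search_frame('steel_tray','wrist'): print(r)
E
```

```text
time_s: 12.5
ee_pos: [0.4725, -0.3605, 0.0938]
ee_rot: [[0.208, 0.978, -0.0], [0.978, -0.208, 0.001], [0.001, -0.001, -1.0]]
wrist_force: [0.0, -0.1, -0.5]
opening: 0.319
gripper_force: 25.0
{'point': [0.0038, -0.025, 0.2572], 'score': 0.82}
```

View pics/wr4.png

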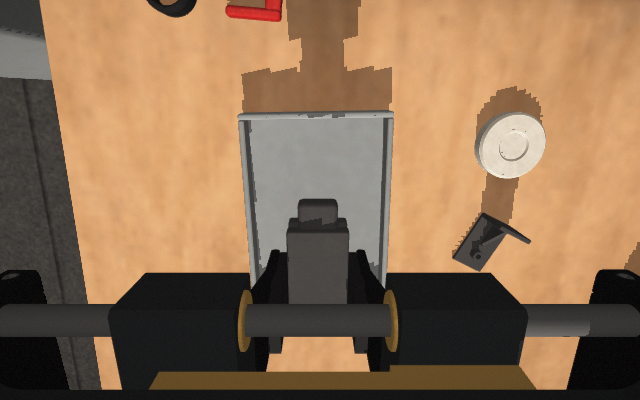

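The block is held level at (318,255), centred between the tray walls (columns 243 to 390). I'll lower it in gently.

```bash
python3 -m jog '[[1,0,0,-25,0,0,0],[1,0,0,-50,0,0,0],[1,0,0,-68,0,0,0],[1,0,0,-76,0,0,0],[1,0,0,-80,0,0,0],[1,0,0,-82,0,0,0],[1,0,0,-83,0,0,0],[1,0,0,-83.5,0,0,0],[1,0,0,-83.5,0,0,0]]'
```

```text
time_s: 13.5
ee_pos: [0.4727, -0.3626, 0.0111]
ee_rot: [[0.21, 0.978, 0.001], [0.978, -0.21, -0.001], [-0.0, 0.001, -1.0]]
wrist_force: [0.1, -0.8, -0.3]
opening: 0.32
gripper_force: 25.0
```

```bash
python3 -m jog '[[1,0,0,-0.5,0,0,0],[1,0,0,-1,0,0,0],[1,0,0,-1,0,0,0]]'; python3 -m jog '[[1,0,0,-0.4,0,0,0],[1,0,0,-0.4,0,0,0]]'
```

```text
time_s: 13.8
ee_pos: [0.4726, -0.3625, 0.0103]
ee_rot: [[0.21, 0.978, 0.0], [0.978, -0.21, -0.0], [-0.0, 0.0, -1.0]]
wrist_force: [-2.1, 0.6, 5.0]
opening: 0.315
gripper_force: 25.0
time_s: 14.0
ee_pos: [0.4726, -0.3625, 0.0103]
ee_rot: [[0.21, 0.978, 0.0], [0.978, -0.21, -0.001], [-0.001, 0.0, -1.0]]
wrist_force: [-1.7, 0.3, 7.4]
opening: 0.319
gripper_force: 25.0
```

```bash
python3 -m jog '[[0,0,0,0,0,0,0],[0,0,0,0,0,0,0],[0,0,0,0,0,0,0],[0,0,0,0,0,0,0],[0,0,0,8,0,0,0],[0,0,0,30,0,0,0],[0,0,0,70,0,0,0],[0,0,0,110,0,0,0],[0,0,0,110,0,0,0],[0,0,0,110,0,0,0]]'
python3 - <<'E'
from h import *
np.set_printoptions(precision=4,suppress=True)
im,d,P=grab('wr5'); z=P[...,2]
m=(d>0)&(abs(P[...,0]-.473)<.045)&(abs(P[...,1]+.358)<.06)&(z>.012)&(z<.04)
n,l,st,c=cv2.connectedComponentsWithStats(m.astype(np.uint8)); i=1+np.argmax(st[1:,4]); q=P[l==i]
print(st[i,4],np.percentile(q[:,2],[2,50,98]),cv2.minAreaRect((q[:,:2]*1000).astype(np.float32)))
E
```

```text
time_s: 15.0
ee_pos: [0.4729, -0.3627, 0.1207]
ee_rot: [[0.21, 0.978, 0.002], [0.978, -0.21, -0.002], [-0.001, 0.003, -1.0]]
wrist_force: [-0.9, 0.3, -0.8]
opening: 0.497
gripper_force: 0.0
2797 [0.019  0.0237 0.0252] ((474.0184326171875, -356.47247314453125), (62.38161087036133, 27.943199157714844), 78.59573364257812)
```

View pics/wr5.png

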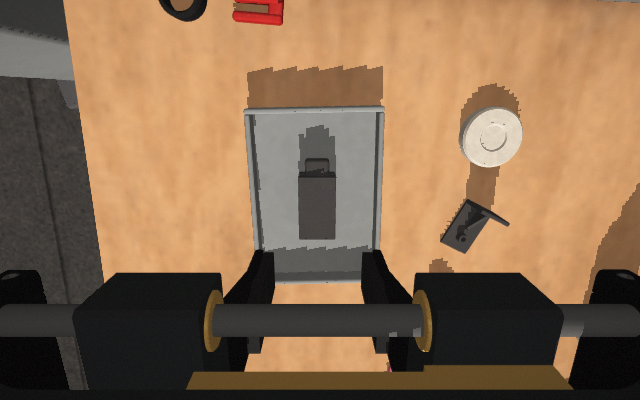

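The block lies flat in the tray at (317,205), tongue up in the picture, with its top at 24 mm. Now back to the knob.

```bash
python3 -m jog '[[-0.4,0,30,10,0,0,-1],[-0.4,-3,65,10,0,0,-2],[-0.4,-6,100,10,0,0,-3],[-0.4,-9,135,10,0,0,-4],[-0.4,-12,170,10,0,0,-5],[-0.4,-15,205,10,0,0,-6],[-0.4,-18,240,10,0,0,-7],[-0.4,-22,275,10,0,0,-8],[-0.4,-26,310,10,0,0,-9],[-0.4,-31.5,345,10,0,0,-10],[-0.4,-31.5,363.5,10,0,0,-10],[-0.4,-31.5,363.5,10,0,0,-10],[-0.4,-31.5,363.5,10,0,0,-10],[-0.4,-31.5,363.5,10,0,0,-10]]'
python3 - <<'E'
from h import *
np.set_printoptions(precision=4,suppress=True)
im,d,P=grab('wr6'); m=(d>0)&(abs(P[...,0]-.442)<.02)&(abs(P[...,1]-.001)<.02)&(P[...,2]>.062)&(P[...,2]<.09)
print(m.sum(),P[m].mean(0),(P[m].max(0)+P[m].min(0))/2)
E
```

```text
time_s: 16.45
ee_pos: [0.4406, -0.0003, 0.1286]
ee_rot: [[0.999, -0.039, -0.001], [-0.039, -0.999, -0.001], [-0.001, 0.001, -1.0]]
wrist_force: [0.9, -0.1, 0.3]
opening: 0.699
gripper_force: 0.0
502 [0.443  0.0009 0.0694] [0.4419 0.0007 0.0671]
```

```bash
python3 -m jog '[[-0.4,0.4,1,-30,0,0,0],[-0.4,0.4,1,-60,0,0,0],[-0.4,0.4,1,-80,0,0,0],[-0.4,0.4,1,-87,0,0,0],[-0.4,0.4,1,-87,0,0,0],[-0.4,0.4,1,-87,0,0,0],[1,0.4,1,-87,0,0,0],[1,0.4,1,-87,0,0,0],[1,0.4,1,-87,0,0,0],[1,0.4,1,-87,0,0,0],[1,0.4,1,-87,0,0,0],[1,0.4,1,-87,0,0,0],[1,0.4,1,-87,0,0,0]]' 50 && python3 -m jog '[[1,0,0,5,0,0,0],[1,0,0,10,0,0,0],[1,0,0,14,0,0,0],[1,0,0,14,0,0,0],[1,0,0,14,0,0,0]]'
```

```text
time_s: 17.8
ee_pos: [0.4412, 0.0021, 0.0422]
ee_rot: [[0.999, -0.037, -0.0], [-0.037, -0.999, -0.0], [-0.0, 0.0, -1.0]]
wrist_force: [0.0, -0.3, -0.0]
opening: 0.173
gripper_force: 50.0
time_s: 18.3
ee_pos: [0.4413, 0.0021, 0.0562]
ee_rot: [[0.999, -0.037, 0.0], [-0.037, -0.999, -0.0], [0.0, 0.0, -1.0]]
wrist_force: [2.6, -0.6, -6.3]
opening: 0.17
gripper_force: 50.0
```

```bash
python3 -m jog '[[1,0.2,-4.6,0,0,0,1],[1,0.9,-9.1,0,0,0,2],[1,2.4,-13.5,0,0,0,3],[1,4.4,-17.6,0,0,0,4],[1,7,-21.4,0,0,0,5],[1,10,-24.9,0,0,0,6],[1,13.6,-27.8,0,0,0,7],[1,17.5,-30.3,0,0,0,8],[1,21.7,-32.4,0,0,0,9],[1,26,-34,0,0,0,10],[1,26,-34.2,0,0,0,10],[1,26,-34.2,0,0,0,10]]'
```

```text
time_s: 19.5
ee_pos: [0.4672, -0.0315, 0.0559]
ee_rot: [[0.213, 0.977, -0.0], [0.977, -0.213, 0.001], [0.001, -0.0, -1.0]]
wrist_force: [1.9, 1.0, -7.4]
opening: 0.168
gripper_force: 50.0
```

```bash
python3 -m jog '[[1,0,0,-5,0,0,0],[1,0,0,-10,0,0,0],[1,0,0,-13.5,0,0,0],[1,0,0,-14,0,0,0],[1,0,0,-14,0,0,0],[-0.4,0,0,-14,0,0,0],[-0.4,0,0,-14,0,0,0],[-0.4,0,0,-14,0,0,0],[-0.4,0,0,-14,0,0,0],[-0.4,0,0,-14,0,0,0],[-0.4,0,0,20,0,0,0],[-0.4,0,0,60,0,0,0],[-0.4,0,-20,100,0,0,0],[-0.4,0,-40,140,0,0,0],[-0.4,0,-50,150,0,0,0],[-0.4,0,-50,150,0,0,0],[-0.4,0,-50,150,0,0,0]]'
python3 - <<'E'
from h import *
np.set_printoptions(precision=4,suppress=True)
im,d,P=grab('wr7'); z=P[...,2]; b=(d>0)&(abs(P[...,0]-.465)<.04)&(abs(P[...,1]+.03)<.06)
for lo,hi in [(.062,.085),(.03,.045)]:
    m=b&(z>lo)&(z<hi); print(m.sum(),np.median(P[m],axis=0),cv2.minAreaRect((P[m][:,:2]*1000).astype(np.float32)))
E
```

```text
time_s: 21.2
ee_pos: [0.4666, -0.0818, 0.2056]
ee_rot: [[0.21, 0.978, -0.001], [0.978, -0.21, 0.0], [-0.0, -0.001, -1.0]]
wrist_force: [0.7, -0.4, -0.5]
opening: 0.696
gripper_force: 0.0
319 [ 0.4676 -0.0317  0.0701] ((467.2825622558594, -31.852046966552734), (15.157392501831055, 15.829400062561035), 76.9053955078125)
1055 [ 0.4716 -0.0129  0.0363] ((470.17901611328125, -19.549671173095703), (61.191307067871094, 31.410863876342773), 77.77664947509766)
```

View pics/wr7.png

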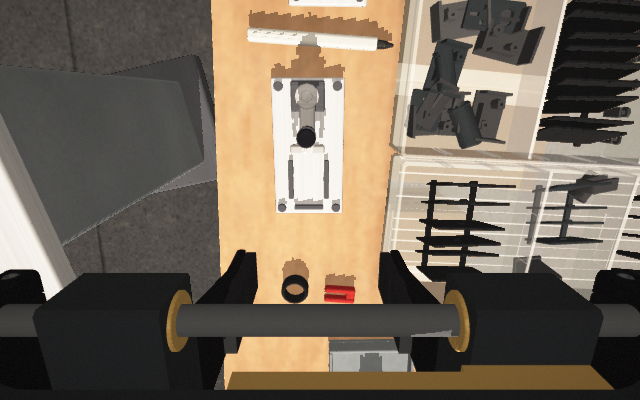

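The finger is back over the empty nest, with the knob at (306,137). It measures (467.3, -31.9) mm against (467.3, -32.4) expected, at swing 0 and down (top 70 mm). Nothing else has moved, so I'm handing in.

```bash
python3 -c "
from station import *
print(close_job())"
```

```text
the job is handed in; nothing more can be done
None
```

The slide block is flat and upright in the steel tray, the emptied clamp's finger is back down over the nest, the bracket clamp was not touched, and the job was handed in at about 21 s.

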